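Lay and roll down the first course of tiles on a splashback strip

ROBOT

A 6-joint arm with a two-finger parallel gripper is mounted at the origin on a cart in front of the work surface, level with it; the furniture and walls round the work are solid. World frame = base frame: x ahead of the robot, y to its left, z up, the work surface at z = 0. Lengths are in mm, angles in rad, forces in N, time in s.
With the tool pointing down it reaches from about 275 to 850 mm from the base axis. Payload 19 kg.
Tool frame: the origin (TCP) lies at the very end of the fingers, on their centre line; the grasp point (between the pads) lies pinch_z behind it (pinch_z is the distance from the TCP to the grasp point, in mm); z points along the fingers, y is the line along which they close (so a half turn about z gives the same grasp; the last joint's range is limited). The gripper opens to 85 mm and grips with 20 to 120 N. Pads are 22 mm wide; open, the fingers measure 114 mm over their backs; the gripper's body (76 mm by 85 mm) begins 54 mm behind the grasp point. The pads swing forward as they close: fully open they stand 13 mm farther back than shut.
Start: joints at [1.183, 0.15, 1.437, -0, 1.554, -0.134], TCP at [144.379, 556.547, 231.267] pointing down, gripper open.
Joint ranges: [-2.8, 2.8], [-0.68, 2.1], [0.12, 2.68], [-1.39, 4.53], [0.16, 2.79], [-2.81, 2.81]. Speed limits (rad/s): [1.89, 1.89, 2.22, 3.01, 3.01, 3.01].

INTERFACE

Orientations are given as [roll, pitch, yaw] about the fixed x, y, z axes, in that order (R = Rz(yaw) Ry(pitch) Rx(roll)).
In Python, from bench import get_state, camera, finish_job, search_frame, silhouettes, pinch_z gives the robot as it stands.
- The arm moves only by the shell command python3 -m jog 'ROWS' [FORCE]. ROWS is JSON, a list of rows, each a list of 7 numbers: the shift along the tool's x, y, z in units of 30 mm (1.0 is 30 mm), then the turn, a rotation vector about the tool's x, y, z in degrees, then the opening, from -1 (shut) to 1 (fully open), so that 0 is half open. A call has 1 to 20 rows; each row shifts and turns the commanded pose from where the row before left it, along the tool's axes as they then stand; what a row does not reach is not made up. A row lasts 1/8 s, in which the tool goes at most 62.5 mm and 10.7 degrees, less where a joint would pass 70% of its speed; a pose out of reach is approached as far as the arm can. A call is refused whole if a number of a shift passes 1 or a number of a turn 10.7, either way. A call with a gripper value outside its range is refused whole. The fingers move at their own pace and stop on an object; FORCE is the grip in N (left out, the last holds). Time passes only in rows, so rows that do not move let the fingers close. It gives the time, the measured TCP pose, the force, the opening and the grip force at its end, in the units of the state.
- get_state(): the state, without advancing time (a new reading comes with each control period).
- camera(name): name is "scene" or "top" or "wrist"; returns a dict with "img" (480x640x3 uint8, red, green, blue), "fx", "fy", "cx", "cy" (pixels), "world_to_cam" (4x4, takes a point from world to camera coordinates). Camera axes: x right, y down, z forward; pixel columns grow to the right and rows downward; lengths in mm; the calibration is good to about 2 mm. A picture is of the moment at which its call begins. There is no depth.
- finish_job(): hands the job in; it is judged then, once.
Trained networks look in a picture, given as the dict that the camera call returned (one of the last four; its "shot" number tells which), for a name from the list of things; names that differ only in an ending like _2 or _b are one class to them, and where a whole thing is asked for, a point or a joint stands for the part that bears it (a point fixed in the world has none). Each returns a list of dicts, best first, with "p" (0 to 1); they miss things now and then, are a little off and sometimes report something else, mostly with a low value. They report only what shows in the picture. A call takes as long as a camera call. They do not tell look-alikes from the thing itself.
- search_frame(thing, picture): "at" ([column, row] in pixels, amid what is visible of it).
- silhouettes(thing, picture): "pixels" (480x640 bool, what is visible of it) and "at" ([column, row] in pixels, amid what is visible of it).
The state is a dict: "clock": time; "joint_pos": joint angles; "dq": joint speeds; "joint_efforts": joint torques, N m; "tcp_pos": TCP position; "tool_rot": TCP orientation; "force": force on the tool from outside, world axes, zero at the start; "ft_torque": the same for the moment, N m; "finger_gap": opening from 0.0 (shut) to 1.0 (fully open); "gripper_force": force on a finger pad.
Only numpy, scipy, OpenCV 4.12 (cv2) and the standard library are available. Lean on these libraries where they do the work, as an engineer would, in place of code of your own. Each camera call takes 0.05 s, during which the arm holds its last target. There are 200 camera calls.

TASK

Lay all the loose terracotta tiles on the plywood panel in one row, long sides along the aluminium trim, and push the whole row straight and up against the trim with the straightedge held in the gripper. Then roll to and fro along the row with the spring-loaded roller, pressing steadily, until every tile is fully bedded, stand the roller back in its tray and leave the straightedge lying on the worktop clear of the panel. In the end every tile must be bedded, straight and against the trim, and the other kitchen things must stay where they are.

Things in the scene. Friction and masses are not known exactly. Their poses are not given: they have to be found in the camera images.
- panel: fixed plywood backing panel lying on the worktop, 150 (x) x 360 (y) x 12 mm thick; origin at the centre of its underside. Along its far (+x) long edge stands a low aluminium trim lip, 7 mm high above the plywood (just below the top of a bedded tile), whose inner face is at x = +68 mm in the panel's frame. A tile that is home against the trim has its centre at x = +43 mm
- tile0_mid (a point): centre (half-way up, 5 mm above its underside) of a loose terracotta tile 50 mm (its x) x 60 mm (its y) x 10 mm high, about 90 g, lying flat. The upper 7 mm is the tile (full size), the lower 3 mm a black gel pad set back 3 mm all round. Some starts have fewer tiles (absent ones read None)
- tile1_mid (a point): centre (half-way up, 5 mm above its underside) of a loose terracotta tile 50 mm (its x) x 60 mm (its y) x 10 mm high, about 90 g, lying flat. The upper 7 mm is the tile (full size), the lower 3 mm a black gel pad set back 3 mm all round. Some starts have fewer tiles (absent ones read None)
- tile2_mid (a point): centre (half-way up, 5 mm above its underside) of a loose terracotta tile 50 mm (its x) x 60 mm (its y) x 10 mm high, about 90 g, lying flat. The upper 7 mm is the tile (full size), the lower 3 mm a black gel pad set back 3 mm all round. Some starts have fewer tiles (absent ones read None)
- tile3_mid (a point): centre (half-way up, 5 mm above its underside) of a loose terracotta tile 50 mm (its x) x 60 mm (its y) x 10 mm high, about 90 g, lying flat. The upper 7 mm is the tile (full size), the lower 3 mm a black gel pad set back 3 mm all round. Some starts have fewer tiles (absent ones read None)
- tile4_mid (a point): centre (half-way up, 5 mm above its underside) of a loose terracotta tile 50 mm (its x) x 60 mm (its y) x 10 mm high, about 90 g, lying flat. The upper 7 mm is the tile (full size), the lower 3 mm a black gel pad set back 3 mm all round. Some starts have fewer tiles (absent ones read None)
- tile0_press (a joint): how far the gel pad of tile0 has been squashed: 0 as laid (tile top 10 mm above the surface it lies on), 0.0025 m fully bedded (7.5 mm). The pad gives only under more than 9 N straight down on the tile, slowly (2 mm/s at 23 N, 1 mm/s at 16 N, so a short touch does little and it may take more than one pass of the roller), and stays where it was pressed
- tile1_press (a joint): how far the gel pad of tile1 has been squashed: 0 as laid (tile top 10 mm above the surface it lies on), 0.0025 m fully bedded (7.5 mm). The pad gives only under more than 9 N straight down on the tile, slowly (2 mm/s at 23 N, 1 mm/s at 16 N, so a short touch does little and it may take more than one pass of the roller), and stays where it was pressed
- tile2_press (a joint): how far the gel pad of tile2 has been squashed: 0 as laid (tile top 10 mm above the surface it lies on), 0.0025 m fully bedded (7.5 mm). The pad gives only under more than 9 N straight down on the tile, slowly (2 mm/s at 23 N, 1 mm/s at 16 N, so a short touch does little and it may take more than one pass of the roller), and stays where it was pressed
- tile3_press (a joint): how far the gel pad of tile3 has been squashed: 0 as laid (tile top 10 mm above the surface it lies on), 0.0025 m fully bedded (7.5 mm). The pad gives only under more than 9 N straight down on the tile, slowly (2 mm/s at 23 N, 1 mm/s at 16 N, so a short touch does little and it may take more than one pass of the roller), and stays where it was pressed
- tile4_press (a joint): how far the gel pad of tile4 has been squashed: 0 as laid (tile top 10 mm above the surface it lies on), 0.0025 m fully bedded (7.5 mm). The pad gives only under more than 9 N straight down on the tile, slowly (2 mm/s at 23 N, 1 mm/s at 16 N, so a short touch does little and it may take more than one pass of the roller), and stays where it was pressed
- straightedge_grip (a point): grip point of the straightedge, 40 mm above its underside. An aluminium bar 40 mm (its x) x 330 mm (its y, the long way) x 12 mm high with straight long edges, and in the middle a wooden grip rib 22 mm thick (x), 120 mm long (y), from 16 to 61 mm above the underside. 0.35 kg
- roller_grip (a point): centre of the wooden grip of the hand roller, 84 mm above the foot of its drums (with the handle up). The grip is 24 mm thick (across, its y), 60 mm long (its x) and 42 mm high, its top 19 mm above this point. It is guided on two posts and sinks on a spring (see joint roller_handle). The roller rolls along its x on two rubber drums of radius 16 mm, 50 mm wide along y, 44 mm apart; steel frame 72 mm (x) x 58 mm (y), underside of its cheeks 15 mm above the foot. 0.4 kg
- roller_foot (a point): point midway between the drums at the height where they touch what the roller stands on; x is the rolling direction, z up
- roller_handle (a joint): how far the roller's handle has sunk on its spring: 0 to 0.012 m; pressing takes 7 N at first, 14 N at 5 mm, 21 N at 10 mm, 24 N at the stop; the roller's own 4 N of weight comes on top as it bears on the tiles
- roller_drum0 (a joint): turn of the rear drum about the roller's y (rad), free to turn either way
- tool_tray: fixed grey tray for the roller, 270 mm (its x) x 125 mm (its y), floor 6 mm above the worktop, rim 14 mm high and 5 mm thick; origin at the centre of its underside. The roller stands in it, rolling direction along the tray's x
- black_flask: matt black flask, 68 mm across, 262 mm high; leave it where it stands (origin at the centre of its underside)
- lemon: lemon 78 x 55 x 56 mm; leave it where it stands (origin at the centre of its underside)
- garlic: garlic bulb, 60 x 57 x 58 mm; leave it where it stands (origin at the centre of its underside)
- jar_jam: jam jar with green lid, 73 mm across, 84 mm high; leave it where it stands (origin at the centre of its underside)
- steel_cup: grey steel cup standing upside down, 76 mm across, 102 mm high; leave it where it stands (origin at the centre of its underside)
- pot_white: white pot with white cap, 52 mm across, 82 mm high; leave it where it stands (origin at the centre of its underside)
Things that resemble listed ones, but are neither listed nor needed, are in the scene too. Leave any blue or purple look-alike of the part that bears tile4_mid alone.

How it is judged:
By the outcome, as a careful person would: the job done as asked, in the order asked, and still so for the second after the job is handed in, with the robot touching nothing.
Of tile0, tile1, tile2, tile3, tile4 only 3 to 5 are there at a start; the rules pass over those that are not, and their reading is None.
At some moment in a run one of tile0, tile1, tile2, tile3, tile4, roller may be knocked a few centimetres aside while the robot is not near it.
It also fails if it takes over 208 s, if anything falls off the work surface, if the arm or the gripper's body presses on something with over 40 N, if the wrist force passes 120 N, or if a joint passes its speed limit or range.

## Working session

There is one attempt and no reset: what is moved stays moved. The work goes in short steps, Python scripts to look and compute and a shell command to move; the robot and the scene stay as the last step left them, time stands still between calls to the robot, and variables do not carry over. Pictures are saved under pics/ and viewed, at most 14 in all, crops included, and the job is handed in when it is done.

```bash
mkdir -p pics; ls
python3 - <<'E'
from bench import *
import bench,cv2
s=get_state();print(s,pinch_z)
for n in ["scene","top"]:
    c=camera(n);cv2.imwrite(f"pics/{n}0.png",c["img"][:,:,::-1]);print(n,c["fx"],c["cx"],c["cy"],c["world_to_cam"].tolist() if hasattr(c["world_to_cam"],'tolist') else c["world_to_cam"])
E
```

```text
pics
{'clock': 0.0, 'joint_pos': array([ 1.18304680e+00,  1.50988405e-01,  1.43803735e+00,  2.29088145e-06,
        1.55377312e+00, -1.34011124e-01]), 'dq': array([ 3.11125008e-04, -6.93194069e-05,  7.79363214e-04, -3.99638743e-04,
        2.81152446e-04,  6.24400078e-04]), 'joint_efforts': array([-4.43873532e-04, -7.13056040e+01, -5.70873427e+01, -3.04856974e-05,
        8.83307570e-03,  4.64607083e-06]), 'tcp_pos': array([144.27146797, 556.35680072, 230.67093602]), 'tool_rot': array([-3.14039755e+00, -1.63434072e-04,  2.88785411e+00]), 'force': array([-0.19009304,  0.56169139, -0.13967355]), 'ft_torque': array([ 0.0284535 ,  0.07019762, -0.003229  ]), 'gripper_force': 0.0, 'finger_gap': 0.998156907985681} 18.700000000000003
scene 449.87770305498333 318.44264400419104 238.24259712618212 [[0.5484111266361403, -0.836001064912594, -0.01864016219584918, -473.52527211971227], [-0.42337015502171066, -0.25836691217766955, -0.8683341813660618, 260.96474622348217], [0.7211122991730009, 0.4840958150581194, -0.4956291898432168, 1110.1576488149894], [0.0, 0.0, 0.0, 1.0]]
top 587.3597624671308 313.17235588426786 236.85165761562203 [[4.7506547521844814e-05, -0.9999226270163529, 0.012439361874434124, -212.23792631500643], [-0.9868525351228795, -0.0020573683021105696, -0.16161015177647517, 558.1195267459276], [0.16162323986566354, -0.01226813826074084, -0.9867762771362825, 1635.6246769911274], [0.0, 0.0, 0.0, 1.0]]
```

View pics/top0.png

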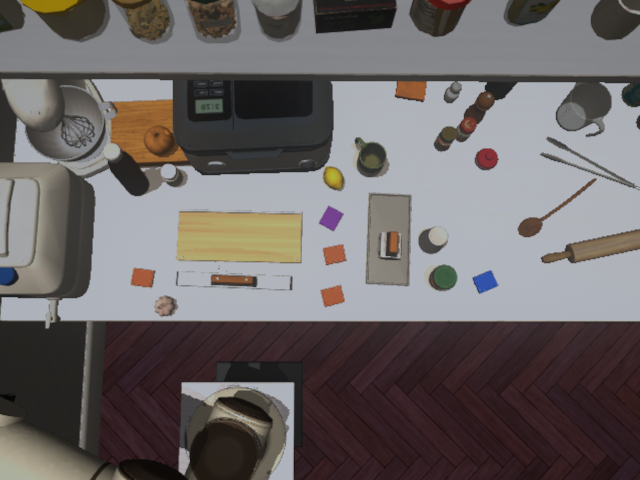

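View pics/scene0.png

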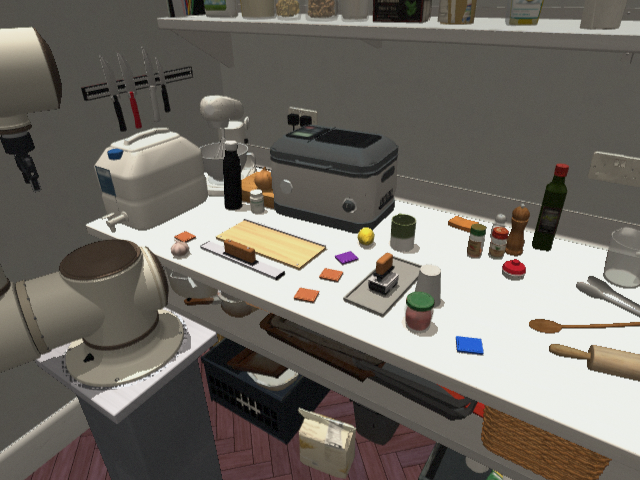

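The top view shows the panel at (240,237) and the straightedge at (234,281). The roller in its tray is at (390,243). Terracotta tiles are at (143,278), (334,255) and (332,296), with a possibly larger one at (411,90). There are purple and blue look-alikes at (331,218) and (485,282).

```bash
cat > h.py <<'E'
from bench import *
import numpy as np,cv2
def p2w(c,px,z):
    W=np.array(c["world_to_cam"]);R=W[:3,:3];t=W[:3,3]
    d=R.T@np.array([(px[0]-c["cx"])/c["fx"],(px[1]-c["cy"])/c["fy"],1.]);o=-R.T@t
    return o+d*(z-o[2])/d[2]
def w2p(c,p):
    q=np.array(c["world_to_cam"])@np.r_[p,1.];return np.array([c["fx"]*q[0]/q[2]+c["cx"],c["fy"]*q[1]/q[2]+c["cy"]])
def rect(c,m,z):
    """min-area rectangle in world of a mask's pixels at height z: centre, (long,short), yaw of long side in deg from +y"""
    cs,_=cv2.findContours(m.astype(np.uint8),cv2.RETR_EXTERNAL,cv2.CHAIN_APPROX_NONE)
    k=max(cs,key=cv2.contourArea)[:,0,:]
    P=np.array([p2w(c,p,z)[:2] for p in k],np.float32)
    (x,y),(a,b),an=cv2.minAreaRect(P)
    B=cv2.boxPoints(((x,y),(a,b),an));e=[B[1]-B[0],B[2]-B[1]];e=max(e,key=np.linalg.norm)
    yaw=np.degrees(np.arctan2(-e[0],e[1]));yaw=(yaw+90)%180-90
    return np.round([x,y],1),np.round(sorted([a,b]),1),round(float(yaw),1)
def hue(c,m): return np.round(c["img"][m].mean(0))
E
python3 - <<'E'
from h import *
for n in ["top","scene"]:
    c=camera(n)
    for t,z in [("tile0_mid",10),("panel",12),("straightedge_grip",6),("roller_grip",60),("tool_tray",10),("black_flask",0),("lemon",25),("garlic",25),("jar_jam",84),("steel_cup",102),("pot_white",82)]:
        for r in silhouettes(t,c)[:8]:
            if r["p"]<.2: continue
            m=r["pixels"]; 
            if m.sum()<10: continue
            print(n,t,round(r["p"],2),np.round(r["at"]),*rect(c,m,z),hue(c,m),np.round(p2w(c,r["at"],z)[:2]))
E
```

```text
top tile0_mid 0.73 [335. 296.] [ 392.4 -268.7] [52.9 63.6] 14.1 [161.  97.  72.] [ 391. -276.]
top tile0_mid 0.28 [336. 296.] [ 393.7 -267.7] [50.2 58.1] 13.6 [162.  91.  64.] [ 392. -277.]
top panel 0.6 [236. 237.] [571.1   3.1] [161.9 364.6] -1.5 [175. 161. 111.] [562.  14.]
top straightedge_grip 0.61 [238. 281.] [436.6  17.2] [ 43.4 331.9] -2.4 [149. 143. 142.] [436.   5.]
top roller_grip 0.81 [390. 241.] [ 540.4 -435.5] [28.5 66.6] 88.8 [117.  78.  55.] [ 544. -430.]
top roller_grip 0.72 [172. 176.] [737.6 197. ] [52.8 76.2] -44.6 [123. 122. 122.] [732. 196.]
top black_flask 0.84 [127. 168.] [771.9 350.3] [ 71.4 187. ] -49.5 [65. 63. 61.] [772. 344.]
top lemon 0.89 [334. 178.] [ 741.2 -273.4] [53.1 66.8] 89.8 [154. 137.  49.] [ 738. -272.]
top garlic 0.68 [167. 302.] [364.9 210.1] [53.7 56.7] -87.8 [134. 114. 104.] [372. 204.]
top jar_jam 0.83 [443. 278.] [ 440.1 -571.7] [66.8 78.7] 0.1 [69. 90. 70.] [ 438. -571.]
top jar_jam 0.38 [163. 303.] [359.6 196. ] [49.2 51. ] 46.2 [136. 114. 104.] [367. 201.]
top steel_cup 0.94 [432. 240.] [ 545.5 -543.5] [68.  86.6] 44.3 [123. 121. 117.
[... 1238 characters left out ...]
9] -62.6 [178. 156.  52.] [ 742. -273.]
scene lemon 0.58 [181. 251.] [361.6 209.4] [ 53.3 104.9] -42.6 [148. 127. 115.] [352. 193.]
scene garlic 0.59 [175. 250.] [360.2 212.6] [ 53.4 102.7] -40.7 [152. 131. 119.] [343. 211.]
scene jar_jam 0.89 [420. 310.] [ 398.4 -592.1] [ 66.  155.6] -69.2 [86. 87. 67.] [ 404. -593.]
scene jar_jam 0.39 [226. 177.] [866.1 443.6] [ 77.9 805.7] -47.4 [28. 27. 26.] [792. 403.]
scene steel_cup 0.59 [429. 280.] [ 492.4 -575.4] [ 59.3 174.4] -71.1 [127. 123. 115.] [ 508. -573.]
scene pot_white 0.59 [258. 203.] [679.3 145.4] [ 48.1 203.2] -48.0 [122. 119. 110.] [665. 128.]
scene pot_white 0.21 [176. 252.] [303.4 126.3] [53.6 81.8] -58.2 [150. 128. 116.] [279. 118.]
```

```bash
cat >> h.py <<'E'
def blobs(c,f,amin=60):
    h=cv2.cvtColor(c["img"],cv2.COLOR_RGB2HSV).astype(int);m=f(h[...,0],h[...,1],h[...,2]).astype(np.uint8)
    n,l,s,ce=cv2.connectedComponentsWithStats(m)
    return [(ce[i],l==i) for i in range(1,n) if s[i,4]>=amin]
TER=lambda h,s,v:((h<12)|(h>175))&(s>140)&(v>120)
BRN=lambda h,s,v:((h<14)|(h>172))&(s>110)&(v>40)
YEL=lambda h,s,v:(h>14)&(h<30)&(s>60)&(v>120)
E
python3 - <<'E'
from h import *
for n in ["top","scene"]:
    c=camera(n)
    for nm,f,z,a in [("ter",TER,10,60),("brn",BRN,60,60),("yel",YEL,12,1500)]:
        for ce,m in blobs(c,f,a):
            r=rect(c,m,z); print(n,nm,np.round(ce),m.sum(),*r,hue(c,m))
im=camera("top")["img"][:,:,::-1]
a=cv2.resize(im[190:320,120:360],None,fx=3.3,fy=3.3,interpolation=cv2.INTER_CUBIC)
cv2.imwrite("pics/crop1.png",a)
E
```

```text
top ter [488. 157.] 224 [ 808.7 -736.1] [49.8 51.9] 0.2 [131.  48.  53.]
top ter [334. 254.] 294 [ 513.3 -272.9] [44.9 56.4] 11.4 [163.  92.  64.]
top ter [142. 277.] 320 [444.9 281.4] [46.3 57. ] -6.9 [161.  88.  60.]
top ter [332. 296.] 310 [ 392.4 -266.8] [45.7 56.1] 14.9 [162.  90.  61.]
top brn [449.   4.] 329 [1273.  -626.1] [ 33.  128.7] 0.4 [83. 30. 27.]
top brn [411.  89.] 501 [1002.8 -500.4] [60.6 84.7] -8.0 [142.  86.  50.]
top brn [486.  99.] 120 [ 973.4 -725.8] [38.7 40.9] 87.4 [85. 59. 44.]
top brn [469. 124.] 164 [ 895. -668.] [41.8 44.6] 62.2 [110.  60.  50.]
top brn [160. 141.] 482 [841.3 237.5] [83.9 87.9] -68.3 [103.  66.  38.]
top brn [487. 158.] 323 [ 789.8 -717.2] [58.1 59.1] 23.5 [122.  48.  53.]
top brn [568. 200.] 128 [ 666.2 -948.3] [  7.7 192.5] 36.2 [100.  72.  54.]
top brn [393. 242.] 164 [ 542.  -438.4] [22.8 57.8] 88.7 [138.  88.  57.]
top brn [334. 254.] 322 [ 506.7 -270.6] [45.8 55.8] 11.4 [162.  92.  65.]
top brn [142. 277.] 336 [440.3 267.7] [46.4 56.8] -6.9 [160.  89.  60.]
top brn [232. 279.] 274 [435.5  17.4] [ 19.9 115.5] -2.1 [122.  80.  52.]
t
[... 1769 characters left out ...]
3 [100.  64.  36.]
scene brn [514. 247.] 66 [ 856.4 -705.7] [41.4 75.5] -89.8 [69. 44. 26.]
scene brn [384. 263.] 168 [ 577.8 -414.5] [ 41.2 115.2] -68.2 [123.  79.  46.]
scene brn [514. 267.] 273 [ 750.  -734.1] [67.4 72. ] 53.7 [151.  33.  40.]
scene brn [331. 274.] 205 [ 448.5 -314.3] [50.  55.4] 11.9 [195. 113.  73.]
scene brn [306. 294.] 246 [ 335.9 -308.5] [50.2 55.2] 15.7 [196. 113.  72.]
scene brn [422. 322.] 62 [ 394.9 -603.6] [23.9 46.3] -88.7 [89. 54. 49.]
scene brn [453. 394.] 104 [ 222.2 -732.9] [13.9 52.5] -4.6 [127.  43.  30.]
scene brn [479. 409.] 138 [ 213.2 -793. ] [22.  31.8] 87.8 [130.  39.  27.]
scene yel [272. 243.] 2344 [565.    4.3] [150.7 361.5] -1.2 [230. 207. 143.]
```

View pics/crop1.png

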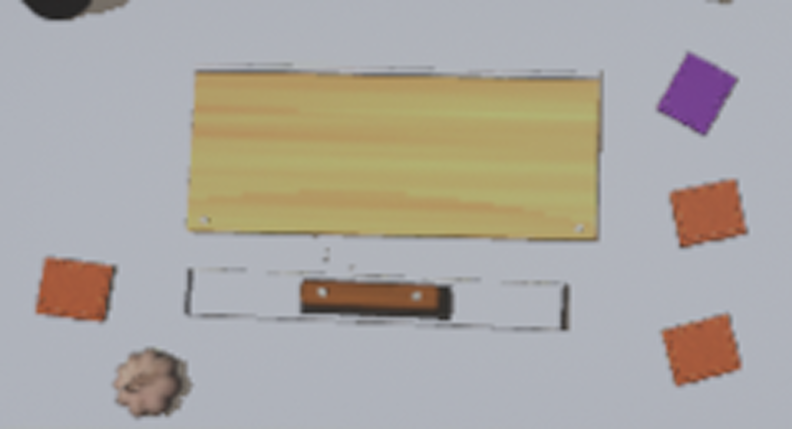

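The crop shows three tiles of the right size. The terracotta piece at the back is about 85x60 mm and out of reach, so it is a look-alike. The trim is on the panel's far edge, and the panel yaw is about -1.2°.

Next is a planning helper and exact poses.

```bash
cat >> h.py <<'E'
PC=np.array([567.9,4.0]);PY=np.radians(-1.2)
def P(px,py): return PC+px*np.array([np.cos(PY),np.sin(PY)])+py*np.array([-np.sin(PY),np.cos(PY)])
def plan(*wps):
    """wps: (x,y,z,yaw_deg): prints turn about tool z (deg) and then shift in tool axes, units of 30 mm"""
    s=get_state();p=s["tcp_pos"];yaw=np.degrees(s["tool_rot"][2])
    print("clock %.1f tcp %s yaw %.1f F %s gap %.2f"%(s["clock"],np.round(p,1),yaw,np.round(s["force"],1),s["finger_gap"]))
    for x,y,z,w in wps:
        a=np.radians(w);d=np.array([x,y,z])-p
        t=(yaw-w+180)%360-180
        print("turn z %.1f  shift %s"%(t,np.round([(d[0]*np.cos(a)+d[1]*np.sin(a))/30,(d[0]*np.sin(a)-d[1]*np.cos(a))/30,-d[2]/30],2)))
        p=np.array([x,y,z]);yaw=w
def tri(cs,pxs):
    A=np.zeros((3,3));b=np.zeros(3)
    for c,px in zip(cs,pxs):
        o=p2w(c,px,0);d=p2w(c,px,100)-o;d/=np.linalg.norm(d);M=np.eye(3)-np.outer(d,d);A+=M;b+=M@o
    return np.linalg.solve(A,b)
def tiles():
    R=[]
    for n in ["top","scene"]:
        c=camera(n)
        R.append([rect(c,m,10)+(np.round(p2w(c,ce,10)[:2],1),) for ce,m in blobs(c,TER,60) if 1500<np.prod(rect(c,m,10)[1])<3600 and np.linalg.norm(rect(c,m,10)[0])<800])
    for a in R[0]:
        for b in R[1]:
            if np.linalg.norm(a[0]-b[0])<15: print("tile",np.round((a[0]+b[0])/2,1),"yaw",(a[2]+b[2])/2,"views",a[0],b[0],a[3],b[3],a[2],b[2])
E
python3 - <<'E'
from h import *
tiles()
cs=[camera("top"),camera("scene")]
print("rib",tri(cs,[(232.5,279.5),(239,250)]),"grip",tri(cs,[(392.5,242),(384,263)]))
plan((444,281,150,83.6),(444,281,0,83.6))
E
```

```text
tile [ 512.4 -273.8] yaw 11.65 views [ 513.3 -272.7] [ 511.6 -275. ] [ 513.4 -272.7] [ 511.4 -275.4] 11.4 11.9
tile [443.8 280.8] yaw -6.4 views [444.9 281.4] [442.7 280.3] [444.9 281.2] [442.2 280.3] -6.9 -5.9
tile [ 391.9 -268. ] yaw 14.5 views [ 392.7 -266.9] [ 391.1 -269.2] [ 392.5 -266.7] [ 390.9 -269.2] 14.0 15.0
rib [436.2552636   17.22721331  40.18607335] grip [ 537.41973033 -432.73330808   88.39559455]
clock 1.6 tcp [144.4 556.6 231.3] yaw 165.5 F [ 0.1  0.3 -0.1] gap 1.00
turn z 81.9  shift [-8.01 10.95  2.71]
turn z 0.0  shift [0. 0. 5.]
```

```bash
python3 -m jog '[[0,0,0,0,0,10.2,0.7],[0,0,0,0,0,10.2,0.7],[0,0,0,0,0,10.2,0.7],[0,0,0,0,0,10.2,0.7],[0,0,0,0,0,10.3,0.7],[0,0,0,0,0,10.3,0.7],[0,0,0,0,0,10.3,0.7],[0,0,0,0,0,10.2,0.7],[-1,0,0,0,0,0,0.7],[-1,0,0,0,0,0,0.7],[-1,0,0,0,0,0,0.7],[-1,0,0,0,0,0,0.7],[-1,0,0,0,0,0,0.7],[-1,0,0,0,0,0,0.7],[-1,0,0,0,0,0,0.7],[-1,0,0,0,0,0,0.7]]' 40
python3 -m jog '[[0,1,0,0,0,0,0.7],[0,1,0,0,0,0,0.7],[0,1,0,0,0,0,0.7],[0,1,0,0,0,0,0.7],[0,1,0,0,0,0,0.7],[0,1,0,0,0,0,0.7],[0,1,0,0,0,0,0.7],[0,1,0,0,0,0,0.7],[0,1,0,0,0,0,0.7],[0,1,0.5,0,0,0,0.7],[0,0.95,1,0,0,0,0.7],[0,0,1,0,0,0,0.7],[0,0,0,0,0,0,0.7],[0,0,0,0,0,0,0.7]]'
python3 -c "
from h import *
tiles()
plan((443.8,280.8,0,83.6))"
```

```text
clock: 3.65
tcp_pos: [117.2, 317.1, 231.3]
tool_rot: [3.141, -0.0, 1.459]
force: [-0.1, 0.3, 0.4]
finger_gap: 0.848
gripper_force: 0.0
clock: 5.4
tcp_pos: [444.1, 281.5, 157.7]
tool_rot: [3.14, -0.001, 1.459]
force: [-0.6, 0.3, -0.1]
finger_gap: 0.849
gripper_force: 0.0
tile [ 512.4 -273.8] yaw 11.65 views [ 513.3 -272.7] [ 511.6 -275. ] [ 513.4 -272.7] [ 511.3 -275.4] 11.4 11.9
tile [444.1 282. ] yaw -6.1 views [445.3 282.4] [442.9 281.5] [444.7 286.3] [440.9 284.8] -6.3 -5.9
tile [ 391.8 -268. ] yaw 14.75 views [ 392.7 -266.9] [ 391.  -269.2] [ 392.5 -266.7] [ 390.8 -269.1] 14.0 15.5
clock 5.5 tcp [444.2 281.6 157.9] yaw 83.6 F [-0.1 -0.4  0.2] gap 0.85
turn z -0.0  shift [-0.03 -0.01  5.26]
```

```bash
python3 -m jog '[[0,0,1,0,0,0,0.7],[0,0,1,0,0,0,0.7],[0,0,1,0,0,0,0.7],[0,0,1,0,0,0,0.7],[0,0,0.7,0,0,0,0.7],[0,0,0.3,0,0,0,0.7],[0,0,0.22,0,0,0,0.7],[0,0,0,0,0,0,0.7],[0,0,0,0,0,0,0.1],[0,0,0,0,0,0,-0.2],[0,0,0,0,0,0,-0.3],[0,0,0,0,0,0,-0.3],[0,0,0,0,0,0,-0.3],[0,0,0,0,0,0,-0.3]]' 30; python3 -m jog '[[0,0,-0.5,0,0,0,-0.3],[0,0,-1,0,0,0,-0.3],[0,0,-1,0,0,0,-0.3],[0,0,0,0,0,0,-0.3],[0,0,0,0,0,0,-0.3]]'
python3 - <<'E'
from h import *
c=camera("wrist");cv2.imwrite("pics/w1.png",c["img"][:,:,::-1])
x,y=P(15,63);plan((x,y,75,88.8),(x,y,13,88.8))
E
```

```text
clock: 7.25
tcp_pos: [444.2, 281.4, 0.4]
tool_rot: [3.141, -0.0, 1.458]
force: [-0.6, -0.8, 5.6]
finger_gap: 0.574
gripper_force: 30.7
clock: 7.88
tcp_pos: [443.7, 281.1, 74.7]
tool_rot: [-3.142, 0.0, 1.458]
force: [-0.4, -0.2, -0.9]
finger_gap: 0.569
gripper_force: 31.9
clock 7.9 tcp [443.5 281.   74.2] yaw 83.6 F [-0.6  0.2 -0.7] gap 0.58
turn z -5.2  shift [-7.04  4.84 -0.03]
turn z 0.0  shift [0.   0.   2.07]
```

View pics/w1.png

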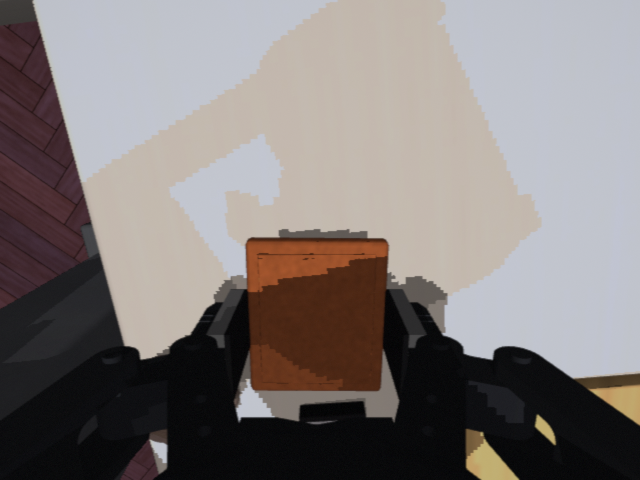

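The wrist view shows the tile square between the pads, spanning (248–387, 238–390).

```bash
python3 -m jog '[[0,0,0,0,0,-5.2,-0.3],[-0.5,1,0,0,0,0,-0.3],[-1,1,0,0,0,0,-0.3],[-1,1,0,0,0,0,-0.3],[-1,1,0,0,0,0,-0.3],[-1,0.84,0,0,0,0,-0.3],[-1,0,0,0,0,0,-0.3],[-1,0,0,0,0,0,-0.3],[-0.54,0,0.5,0,0,0,-0.3],[0,0,0.8,0,0,0,-0.3],[0,0,0.5,0,0,0,-0.3],[0,0,0.2,0,0,0,-0.3],[0,0,0,0,0,0,-0.3],[0,0,0,0,0,0,-0.3]]'; python3 -c "
from h import *
x,y=P(15,63);plan((x,y,12.6,88.8))"
```

```text
clock: 9.68
tcp_pos: [584.9, 67.1, 15.4]
tool_rot: [3.141, 0.0, 1.549]
force: [-0.8, -0.0, -1.3]
finger_gap: 0.572
gripper_force: 31.8
clock 9.7 tcp [584.9  67.1  15.4] yaw 88.8 F [-0.8 -0.  -1.3] gap 0.57
turn z -0.0  shift [-0.01 -0.02  0.09]
```

```bash
python3 -m jog '[[0,0,0.08,0,0,0,-0.3],[0,0,0,0,0,0,-0.3],[0,0,0,0,0,0,0.35],[0,0,0,0,0,0,0.35],[0,0,0,0,0,0,0.35],[0,0,-0.5,0,0,0,0.35],[0,0,-1,0,0,0,0.6],[0,0,-1,0,0,0,0.7],[-1,0,-1,0,0,0,0.7],[-1,0,-1,0,0,0,0.7],[-1,0,0,0,0,0,0.7],[-1,0,0,0,0,0,0.7],[-1,0,0,0,0,0,0.7],[-1,0,0,0,0,0,0.7],[-1,0,0,0,0,0,0.7],[0,0,0,0,0,0,0.7]]';python3 -c "
from h import *
tiles()
plan((512.4,-273.8,70,101.7),(512.4,-273.8,0.8,101.7))"
```

```text
clock: 11.68
tcp_pos: [579.8, -144.7, 148.3]
tool_rot: [3.141, 0.001, 1.547]
force: [-0.7, 0.4, -1.1]
finger_gap: 0.848
gripper_force: 0.0
tile [ 392.7 -267.8] yaw 14.05 views [ 393.1 -267.1] [ 392.3 -268.6] [ 390.3 -273.3] [ 389.7 -271.8] 14.0 14.1
clock 11.8 tcp [ 579.9 -142.9  148. ] yaw 88.7 F [ 0.4  0.5 -0.3] gap 0.85
turn z -13.0  shift [-3.82 -3.09  2.6 ]
turn z 0.0  shift [0.   0.   2.31]
```

```bash
python3 -m jog '[[0,0,0,0,0,-6.5,0.7],[0,0,0,0,0,-6.5,0.7],[-1,-1,0,0,0,0,0.7],[-1,-1,0,0,0,0,0.7],[-1,-1,0,0,0,0,0.7],[-0.85,-0.1,1,0,0,0,0.7],[0,0,0.6,0,0,0,0.7],[0,0,0,0,0,0,0.7],[0,0,0,0,0,0,0.7]]';python3 - <<'E'
from h import *
tiles()
for n in ["top","scene"]:
    c=camera(n)
    for ce,m in blobs(c,TER,40): print(n,np.round(ce),m.sum(),*rect(c,m,10),rect(c,m,22)[0])
plan((512.4,-273.8,0.8,101.7))
E
```

```text
clock: 12.9
tcp_pos: [513.0, -274.2, 100.3]
tool_rot: [3.141, 0.001, 1.777]
force: [-0.1, 0.3, 0.3]
finger_gap: 0.847
gripper_force: 0.0
top [452.   1.] 43 [1316.6 -650.3] [ 6.8 59.9] 0.4 [1309.3 -647. ]
top [487. 157.] 182 [ 808.1 -735.8] [50.5 50.9] 61.9 [ 804.4 -731.9]
top [217. 229.] 317 [588.1  68.4] [46.9 59.3] -3.5 [585.9  66.6]
scene [258. 232.] 107 [600.3  80.5] [50.2 57.4] -1.3 [584.   65.5]
scene [501. 230.] 58 [1046.9 -630.6] [42.6 46. ] 9.5 [1023.5 -634.3]
scene [514. 266.] 201 [ 838.2 -722.2] [59.4 80.3] 74.1 [ 818.1 -724.5]
scene [453. 394.] 82 [ 269.9 -724.9] [13.7 49.9] -10.8 [ 258.8 -727.1]
scene [479. 408.] 99 [ 259.8 -785.6] [17.5 31.8] -84.5 [ 248.9 -786.9]
clock 13.1 tcp [ 512.8 -274.8  100.1] yaw 101.8 F [-0.1 -0.3  0.2] gap 0.85
turn z 0.1  shift [ 0.04 -0.01  3.31]
```

Run:
```python
from h import *
c=camera("wrist")
for ce,m in blobs(c,lambda h,s,v:((h<14)|(h>172))&(s>120)&(v>60),1500): print(np.round(ce),m.sum(),*rect(c,m,10),np.round(p2w(c,ce,10)))
```

```text
[115. 189.] 8718 [ 393.8 -267. ] [49.8 58.9] 14.9 [ 393. -266.   10.]
[316. 240.] 7793 [ 513.  -272.8] [48.7 59. ] 11.5 [ 513. -272.   10.]
```

```bash
python3 -m jog '[[0.04,0,1,0,0,0,0.7],[0,0,1,0,0,0,0.7],[0,0,0.7,0,0,0,0.7],[0,0,0.4,0,0,0,0.7],[0,0,0.2,0,0,0,0.7],[0,0,0,0,0,0,0.7],[0,0,0,0,0,0,0.1],[0,0,0,0,0,0,-0.2],[0,0,0,0,0,0,-0.3],[0,0,0,0,0,0,-0.3],[0,0,0,0,0,0,-0.3],[0,0,0,0,0,0,-0.3],[0,0,-0.5,0,0,0,-0.3],[0,0,-1,0,0,0,-0.3],[0,0,-1,0,0,0,-0.3],[0,0,0,0,0,0,-0.3],[0,0,0,0,0,0,-0.3]]' 30
python3 - <<'E'
from h import *
c=camera("wrist")
for ce,m in blobs(c,lambda h,s,v:((h<14)|(h>172))&(s>120)&(v>60),1500): print(np.round(ce),m.sum())
x,y=P(15,-0.5);plan((x,y,75,88.8),(x,y,12.9,88.8))
E
```

```text
clock: 15.28
tcp_pos: [512.1, -273.8, 75.5]
tool_rot: [3.142, 0.0, 1.776]
force: [-0.3, 0.5, -0.7]
finger_gap: 0.573
gripper_force: 31.8
[ 95. 198.] 10886
[316. 312.] 20170
clock 15.3 tcp [ 511.9 -273.7   75. ] yaw 101.8 F [ 0.5 -0.  -1.7] gap 0.57
turn z 13.0  shift [9.28 2.17 0.  ]
turn z 0.0  shift [0.   0.   2.07]
```

```bash
python3 -m jog '[[0,0,0,0,0,6.5,-0.3],[0,0,0,0,0,6.5,-0.3],[1,0.5,0,0,0,0,-0.3],[1,0.5,0,0,0,0,-0.3],[1,0.5,0,0,0,0,-0.3],[1,0.67,0,0,0,0,-0.3],[1,0,0,0,0,0,-0.3],[1,0,0,0,0,0,-0.3],[1,0,0,0,0,0,-0.3],[1,0,0,0,0,0,-0.3],[1,0,0,0,0,0,-0.3],[0.28,0,0.5,0,0,0,-0.3],[0,0,0.8,0,0,0,-0.3],[0,0,0.5,0,0,0,-0.3],[0,0,0.2,0,0,0,-0.3],[0,0,0,0,0,0,-0.3],[0,0,0,0,0,0,-0.3]]'; python3 -c "
from h import *
x,y=P(15,-0.5);plan((x,y,12.7,88.8))"
```

```text
clock: 17.45
tcp_pos: [583.7, 2.8, 15.9]
tool_rot: [3.141, 0.0, 1.549]
force: [0.1, -0.8, -0.9]
finger_gap: 0.575
gripper_force: 31.7
clock 17.4 tcp [583.7   2.8  15.9] yaw 88.7 F [ 0.1 -0.8 -0.9] gap 0.57
turn z -0.1  shift [ 0.01 -0.03  0.11]
```

```bash
python3 -m jog '[[0,-0.03,0.1,0,0,0,-0.3],[0,0,0,0,0,0,-0.3],[0,0,0,0,0,0,0.35],[0,0,0,0,0,0,0.35],[0,0,0,0,0,0,0.35],[0,0,-0.5,0,0,0,0.35],[0,0,-1,0,0,0,0.6],[0,0,-1,0,0,0,0.7],[-1,-1,0,0,0,0,0.7],[-1,-1,0,0,0,0,0.7],[-1,-1,0,0,0,0,0.7],[-1,-1,0,0,0,0,0.7],[-1,-0.8,0,0,0,0,0.7],[-1,-0.8,0,0,0,0,0.7],[-1,-0.8,0,0,0,0,0.7],[-1,0,0,0,0,0,0.7],[-1,0,0,0,0,0,0.7],[0,0,0,0,0,0,0.7],[0,0,0,0,0,0,0.7]]';python3 - <<'E'
from h import *
c=camera("wrist")
for ce,m in blobs(c,lambda h,s,v:((h<14)|(h>172))&(s>120)&(v>60),1500): print(np.round(ce),m.sum(),*rect(c,m,10),np.round(p2w(c,ce,10)))
c=camera("top")
for ce,m in blobs(c,TER,40): print(np.round(ce),m.sum(),*rect(c,m,10),rect(c,m,22)[0])
plan((392.5,-267.5,60,105),(392.5,-267.5,0.8,105))
E
```

```text
clock: 19.82
tcp_pos: [384.6, -262.4, 87.8]
tool_rot: [3.141, 0.0, 1.549]
force: [-0.2, -0.1, 0.4]
finger_gap: 0.851
gripper_force: 0.0
[329. 256.] 8407 [ 392.1 -266.5] [48.7 59.3] 14.9 [ 392. -265.   10.]
[452.   1.] 44 [1316.6 -650.3] [ 6.8 59.9] 0.4 [1309.3 -647. ]
[488. 157.] 197 [ 808.7 -736.1] [49.8 51.6] 0.2 [ 805.  -732.3]
[217. 229.] 318 [588.1  68.4] [46.9 59.3] -3.5 [585.9  66.6]
[239. 230.] 324 [585.8   4.9] [44.6 58.6] 0.1 [583.7   3.5]
clock 19.9 tcp [ 384.7 -262.1   87.7] yaw 88.8 F [-0.3  0.1  0.2] gap 0.85
turn z -16.2  shift [-0.24  0.21  0.92]
turn z 0.0  shift [0.   0.   1.97]
```

```bash
python3 -m jog '[[0,0,0,0,0,-8.1,0.7],[0,0,0,0,0,-8.1,0.7],[-0.22,0.2,0.9,0,0,0,0.7],[0,0,1,0,0,0,0.7],[0,0,0.6,0,0,0,0.7],[0,0,0.37,0,0,0,0.7],[0,0,0,0,0,0,0.7],[0,0,0,0,0,0,0.1],[0,0,0,0,0,0,-0.2],[0,0,0,0,0,0,-0.3],[0,0,0,0,0,0,-0.3],[0,0,0,0,0,0,-0.3],[0,0,0,0,0,0,-0.3],[0,0,-0.5,0,0,0,-0.3],[0,0,-1,0,0,0,-0.3],[0,0,-1,0,0,0,-0.3],[0,0,0,0,0,0,-0.3],[0,0,0,0,0,0,-0.3]]' 30
python3 - <<'E'
from h import *
c=camera("wrist")
for ce,m in blobs(c,lambda h,s,v:((h<14)|(h>172))&(s>120)&(v>60),1500): print(np.round(ce),m.sum())
x,y=P(15,-64);plan((x,y,75,88.8),(x,y,12.9,88.8))
E
```

```text
clock: 22.18
tcp_pos: [392.0, -267.5, 76.4]
tool_rot: [3.142, 0.0, 1.832]
force: [0.1, -0.8, -1.7]
finger_gap: 0.57
gripper_force: 31.8
[316. 310.] 19972
clock 22.2 tcp [ 391.8 -267.3   75.9] yaw 105.0 F [-0.6 -0.4 -1.6] gap 0.57
turn z 16.2  shift [7.03 6.18 0.03]
turn z 0.0  shift [0.   0.   2.07]
```

```bash
python3 -m jog '[[0,0,0,0,0,8.1,-0.3],[0,0,0,0,0,8.1,-0.3],[1,0.9,0,0,0,0,-0.3],[1,0.9,0,0,0,0,-0.3],[1,0.9,0,0,0,0,-0.3],[1,0.9,0,0,0,0,-0.3],[1,0.9,0,0,0,0,-0.3],[1,0.9,0,0,0,0,-0.3],[1,0.78,0,0,0,0,-0.3],[0.03,0,0.5,0,0,0,-0.3],[0,0,0.8,0,0,0,-0.3],[0,0,0.5,0,0,0,-0.3],[0,0,0.2,0,0,0,-0.3],[0,0,0,0,0,0,-0.3],[0,0,0,0,0,0,-0.3]]'; python3 -c "
from h import *
x,y=P(15,-64);plan((x,y,12.7,88.8))"
```

```text
clock: 24.1
tcp_pos: [582.3, -61.0, 16.9]
tool_rot: [3.141, 0.0, 1.549]
force: [-0.6, 0.0, -0.9]
finger_gap: 0.571
gripper_force: 31.7
clock 24.1 tcp [582.3 -61.   16.9] yaw 88.7 F [-0.6  0.  -0.9] gap 0.57
turn z -0.1  shift [ 0.02 -0.03  0.14]
```

```bash
python3 -m jog '[[0.02,0,0.13,0,0,0,-0.3],[0,0,0,0,0,0,-0.3],[0,0,0,0,0,0,0.35],[0,0,0,0,0,0,0.35],[0,0,0,0,0,0,0.35],[0,0,-0.5,0,0,0,0.35],[0,0,-1,0,0,0,0.3],[0,0,-1,0,0,0,0.3],[0,-1,-1,0,0,0,0.3],[0.6,-1,-1,0,0,0,0.3],[1,-1,0,0,0,0,0.3],[1,-1,0,0,0,0,0.3],[0,-1,0,0,0,0,0.3],[0,0,0,0,0,0,0.3],[0,0,0,0,0,0,0.3]]';python3 - <<'E'
from h import *
for z in [10]:
  c=camera("wrist");cv2.imwrite("pics/w2.png",c["img"][:,:,::-1])
c=camera("top")
for ce,m in blobs(c,TER,40): print(np.round(ce),m.sum(),*rect(c,m,22))
plan((436.3,17.2,100,87.9),(436.3,17.2,21,87.9))
E
```

```text
clock: 25.98
tcp_pos: [434.3, 21.0, 148.2]
tool_rot: [3.14, 0.0, 1.549]
force: [0.3, -0.1, 1.0]
finger_gap: 0.647
gripper_force: 0.0
[453.   1.] 45 [1309.3 -647. ] [ 6.8 59.5] 0.4
[487. 157.] 215 [ 805.  -732.3] [49.5 51.6] 0.2
[217. 229.] 321 [585.   67.4] [47.2 58.3] 0.1
[239. 230.] 326 [582.2   3.5] [47.2 58.2] 0.1
[261. 230.] 322 [582.3 -60.2] [47.3 58.2] 0.1
clock 26.1 tcp [434.4  20.9 147.6] yaw 88.7 F [-0.1 -0.3  0.1] gap 0.65
turn z 0.8  shift [-0.12  0.07  1.59]
turn z 0.0  shift [0.   0.   2.63]
```

View pics/w2.png

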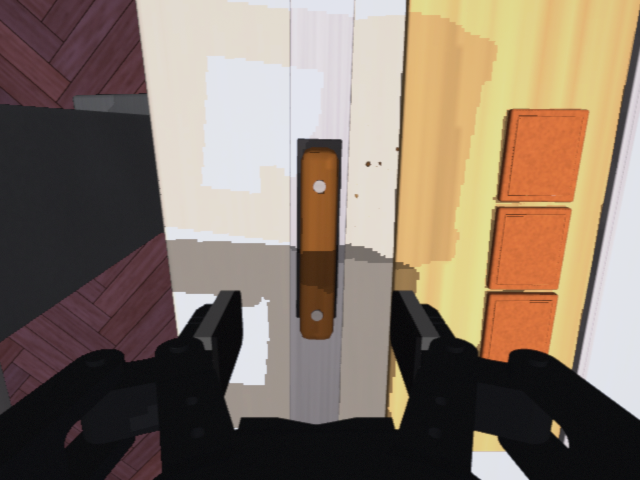

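The row of three tiles lies on the panel at right ((545,155), (530,250), (520,325)). The straightedge rib runs along (318,150–338), between the open fingers.

```bash
python3 -m jog '[[-0.12,0.07,0.6,0,0,0.8,0.3],[0,0,1,0,0,0,0.3],[0,0,1,0,0,0,0.3],[0,0,1,0,0,0,0.3],[0,0,0.6,0,0,0,0.3],[0,0,0,0,0,0,0],[0,0,0,0,0,0,-0.3],[0,0,0,0,0,0,-0.6],[0,0,0,0,0,0,-0.8],[0,0,0,0,0,0,-0.8],[0,0,0,0,0,0,-0.8],[0,0,0,0,0,0,-0.8],[0,0,0,0,0,0,-0.8],[0,0,0,0,0,0,-0.8]]' 60
```

```text
clock: 27.82
tcp_pos: [436.5, 17.3, 22.2]
tool_rot: [3.14, 0.0, 1.535]
force: [0.7, 0.3, 6.8]
finger_gap: 0.249
gripper_force: 60.2
```

```bash
python3 -c "
from h import *
z=get_state()['tcp_pos'][2]
x,y=P(-50,-3)
plan((436.3,17.2,z+35,88.8),(x,y,z+35,88.8),(x,y,z+14,88.8))"
```

```text
clock 27.8 tcp [436.5  17.3  22.2] yaw 88.0 F [0.7 0.3 6.8] gap 0.25
turn z -0.8  shift [-0.   -0.01 -1.17]
turn z 0.0  shift [-0.45  2.73 -0.  ]
turn z 0.0  shift [0.  0.  0.7]
```

```bash
python3 -m jog '[[0,0,-0.6,0,0,0,-0.8],[0,0,-0.6,0,0,-0.8,-0.8],[0,0.6,0,0,0,0,-0.8],[-0.45,0.7,0,0,0,0,-0.8],[0,0.7,0,0,0,0,-0.8],[0,0.7,0,0,0,0,-0.8],[0,0,0.3,0,0,0,-0.8],[0,0,0.2,0,0,0,-0.8],[0,0,0.1,0,0,0,-0.8],[0,0,0,0,0,0,-0.8],[0,0,0,0,0,0,-0.8]]'
python3 - <<'E'
from h import *
x,y=P(-2,-3)
plan((x,y,36.2,88.8))
c=camera("scene");cv2.imwrite("pics/s2.png",cv2.resize(c["img"][190:310,160:360,::-1],None,fx=4,fy=4,interpolation=cv2.INTER_CUBIC))
E
```

```text
clock: 29.2
tcp_pos: [516.5, 2.2, 39.6]
tool_rot: [3.141, 0.0, 1.549]
force: [-0.2, 0.4, -2.6]
finger_gap: 0.251
gripper_force: 59.7
clock 29.2 tcp [516.5   2.2  39.6] yaw 88.8 F [-0.2  0.4 -2.6] gap 0.25
turn z -0.0  shift [-0.    1.65  0.11]
```

View pics/s2.png

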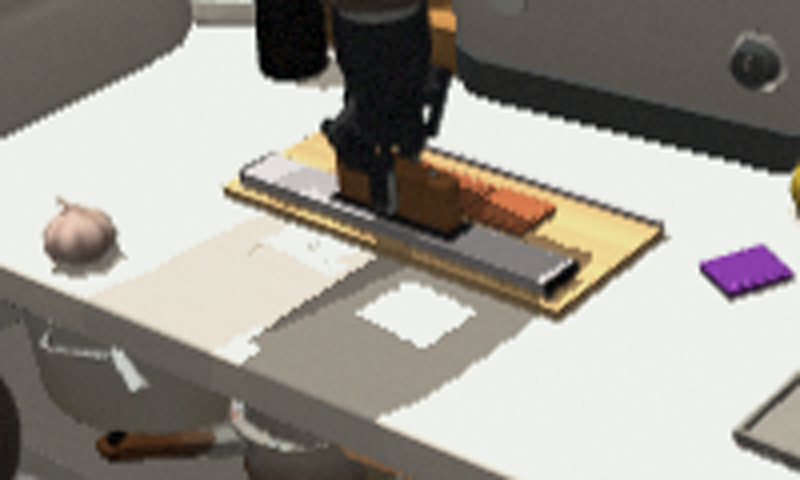

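The bar hangs level over the near part of the panel. Next I lower it slightly and push.

```bash
python3 -m jog '[[0,0,0.1,0,0,0,-0.8],[0,0.2,0,0,0,0,-0.8],[0,0.2,0,0,0,0,-0.8],[0,0.2,0,0,0,0,-0.8],[0,0.2,0,0,0,0,-0.8],[0,0.2,0,0,0,0,-0.8],[0,0.2,0,0,0,0,-0.8],[0,0.1,0,0,0,0,-0.8],[0,0.1,0,0,0,0,-0.8],[0,0.1,0,0,0,0,-0.8],[0,0,0,0,0,0,-0.8],[0,0,0,0,0,0,-0.8]]'; python3 -c "
from h import *
x,y=P(-2,-3)
plan((x,y,36.2,88.8))"
python3 -m jog '[[0,0.03,0,0,0,0,-0.8],[0,0.03,0,0,0,0,-0.8],[0,0,0,0,0,0,-0.8]]'
```

```text
clock: 30.75
tcp_pos: [561.5, 1.2, 36.4]
tool_rot: [3.141, 0.0, 1.549]
force: [1.0, 0.4, -3.8]
finger_gap: 0.251
gripper_force: 59.8
clock 30.8 tcp [561.5   1.2  36.4] yaw 88.8 F [ 1.   0.4 -3.8] gap 0.25
turn z -0.0  shift [-0.    0.14  0.01]
clock: 31.12
tcp_pos: [563.2, 1.2, 36.3]
tool_rot: [-3.141, 0.0, 1.549]
force: [-1.8, -0.0, -2.1]
finger_gap: 0.246
gripper_force: 59.9
```

```bash
python3 -m jog '[[0,0.03,0,0,0,0,-0.8],[0,0.03,0,0,0,0,-0.8],[0,0,0,0,0,0,-0.8]]'; python3 -m jog '[[0,0.03,0,0,0,0,-0.8],[0,0.03,0,0,0,0,-0.8],[0,0,0,0,0,0,-0.8]]';python3 -m jog '[[0,0.03,0,0,0,0,-0.8],[0,0,0,0,0,0,-0.8]]'
```

```text
clock: 31.5
tcp_pos: [564.7, 1.0, 36.2]
tool_rot: [-3.141, 0.0, 1.549]
force: [-6.7, -0.6, -0.2]
finger_gap: 0.247
gripper_force: 60.2
clock: 31.88
tcp_pos: [564.9, 1.0, 35.9]
tool_rot: [-3.137, 0.0, 1.549]
force: [-19.2, -3.0, 6.7]
finger_gap: 0.249
gripper_force: 61.7
clock: 32.12
tcp_pos: [565.0, 1.1, 35.8]
tool_rot: [-3.135, 0.0, 1.55]
force: [-26.0, -2.7, 10.6]
finger_gap: 0.25
gripper_force: 62.4
```

```bash
python3 -c "
from h import *
print(get_state()['ft_torque'])"; python3 -m jog '[[0,0,0,0,0,0.5,-0.8],[0,0,0,0,0,0,-0.8]]';python3 -c "
from h import *
print(get_state()['ft_torque'])"; python3 -m jog '[[0,0,0,0,0,-0.5,-0.8],[0,0,0,0,0,-0.5,-0.8],[0,0,0,0,0,0,-0.8]]';python3 -c "
from h import *
print(get_state()['ft_torque'])"
```

```text
[-0.17400579  4.70139531  0.28503498]
clock: 32.38
tcp_pos: [565.0, 1.0, 35.6]
tool_rot: [-3.135, 0.001, 1.541]
force: [-24.8, -2.4, 8.7]
finger_gap: 0.248
gripper_force: 62.2
[-0.21771343  4.43342751  1.0694088 ]
clock: 32.75
tcp_pos: [564.9, 1.2, 35.4]
tool_rot: [-3.135, -0.0, 1.558]
force: [-23.1, -1.2, 5.6]
finger_gap: 0.254
gripper_force: 61.5
[-0.19658419  4.14832064 -0.44115913]
```

Torque changes sign with ±0.5° of yaw, so the bar seats evenly against the row. Now I retract and look at the row.

```bash
python3 -m jog '[[0,-0.1,0,0,0,0.5,-0.8],[0,-0.2,0,0,0,0,-0.8],[0,-0.4,0,0,0,0,-0.8],[0,-0.5,-0.4,0,0,0,-0.8],[0,-1,-0.5,0,0,0,-0.8],[0,-1,0,0,0,0,-0.8],[0,-1,0,0,0,0,-0.8],[0.3,-0.4,0,0,0,0,-0.8],[0,0,0,0,0,0,-0.8],[0,0,0,0,0,0,-0.8]]'
python3 - <<'E'
from h import *
c=camera("wrist");cv2.imwrite("pics/w3.png",c["img"][:,:,::-1])
for ce,m in blobs(c,TER,1000): print(np.round(ce),m.sum(),*rect(c,m,22))
plan((435,15,22.5,88.8))
E
```

```text
clock: 34.0
tcp_pos: [430.7, 13.1, 63.5]
tool_rot: [3.141, 0.0, 1.55]
force: [0.9, 0.3, -3.6]
finger_gap: 0.248
gripper_force: 60.5
[632. 306.] 1036 [583.5  -1. ] [ 9.9 50.4] 10.7
[624. 391.] 2645 [589.2 -58.3] [19.9 59.4] 10.7
clock 34.0 tcp [430.6  13.   63.4] yaw 88.8 F [ 0.3 -0.2 -3.3] gap 0.25
turn z -0.0  shift [0.07 0.14 1.36]
```

View pics/w3.png

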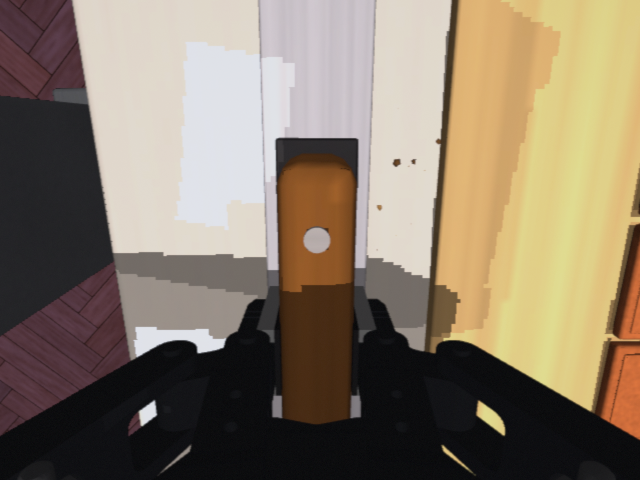

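The straightedge is held over the worktop in front of the panel, and the tiles are at the right edge of the image. Next I lay it down, then look at the row from above.

```bash
python3 -m jog '[[0,0,0.8,0,0,0,-0.8],[0,0,0.4,0,0,0,-0.8],[0,0,0.13,0,0,0,-0.8],[0,0,0,0,0,0,-0.8],[0,0,0.03,0,0,0,-0.8],[0,0,0,0,0,0,-0.4],[0,0,0,0,0,0,0],[0,0,0,0,0,0,0],[0,0,-0.5,0,0,0,0],[0,0,-1,0,0,0,0.2],[0,0,-1,0,0,0,0.2],[0,0,-1,0,0,0,0.2],[0,1,-1,0,0,0,0.2],[0,1,-1,0,0,0,0.2],[0,0.7,0,0,0,0,0.2],[0,0,0,0,0,0,0.2],[0,0,0,0,0,0,0.2]]'
python3 - <<'E'
from h import *
c=camera("wrist");cv2.imwrite("pics/w4.png",c["img"][:,:,::-1])
for ce,m in blobs(c,TER,1000): print(np.round(ce),m.sum(),*rect(c,m,22))
print(get_state()["tcp_pos"])
E
```

```text
clock: 36.17
tcp_pos: [510.2, 11.4, 187.7]
tool_rot: [-3.141, 0.0, 1.549]
force: [0.0, -0.7, -0.3]
finger_gap: 0.602
gripper_force: 0.0
[450. 140.] 5309 [610.2  67.1] [48.3 58.3] -1.2
[443. 224.] 4492 [608.9   3.6] [48.6 58.6] -1.7
[441. 293.] 2978 [607.6 -59.5] [48.1 58.7] -1.2
[510.17238839  11.39006013 187.65781648]
```

View pics/w4.png

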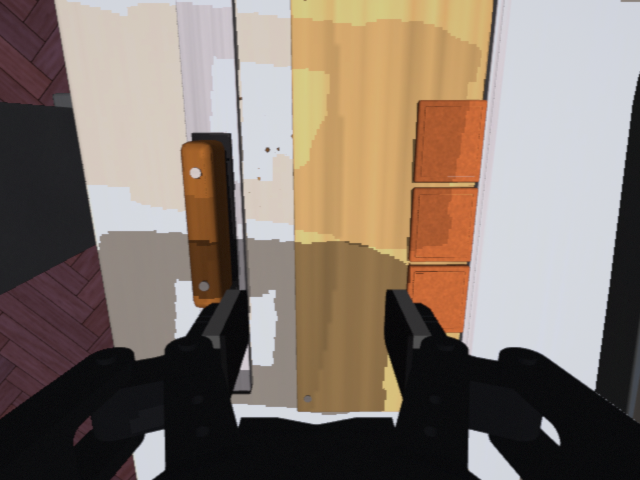

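The three tiles are flush against the trim, straight, with small even gaps. Next comes the roller.

```bash
python3 -m jog '[[0,0,0,0,0,10,0.2],[0,0,0,0,0,10,0.2],[0,0,0,0,0,10,0.2],[0,0,0,0,0,10,0.2],[0,0,0,0,0,10,0.2],[0,0,0,0,0,10,0.2],[0,0,0,0,0,10,0.2],[0,0,0,0,0,10,0.2],[0,0,0,0,0,10,0.2],[0,1,0,0,0,0,0.2],[0,1,0,0,0,0,0.2],[0,1,0,0,0,0,0.2],[0,1,0,0,0,0,0.2],[0,1,0,0,0,0,0.2],[0,1,0,0,0,0,0.2],[0,1,0,0,0,0,0.2],[0,1,0,0,0,0,0.2],[0,1,0,0,0,0,0.2],[0,1,0,0,0,0,0.2]]'
python3 - <<'E'
from h import *
cs=[camera("top"),camera("scene")];px=[]
for c in cs:
    for ce,m in blobs(c,BRN,60):
        w=p2w(c,ce,88)
        if abs(w[0]-537)<60 and abs(w[1]+435)<60: print(ce,m.sum(),*rect(c,m,109));px.append(ce)
if len(px)==2:print(tri(cs,px))
plan((537.4,-433,130,-1.2))
c=camera("wrist");cv2.imwrite("pics/w5.png",c["img"][:,:,::-1])
E
```

```text
clock: 38.6
tcp_pos: [503.7, -289.3, 187.8]
tool_rot: [3.142, 0.0, -0.022]
force: [0.7, -0.6, 0.5]
finger_gap: 0.599
gripper_force: 0.0
[394.20535714 241.91071429] 112 [ 535.5 -434.7] [16.7 54.4] 79.3
[383.80769231 263.22527473] 182 [ 508.6 -445.7] [ 37.6 107.8] -79.3
[ 536.17821637 -435.27195229   89.6978308 ]
clock 38.7 tcp [ 503.5 -290.6  187.4] yaw -1.4 F [-0.5  0.2 -0.8] gap 0.60
turn z -0.2  shift [1.23 4.72 1.91]
```

View pics/w5.png

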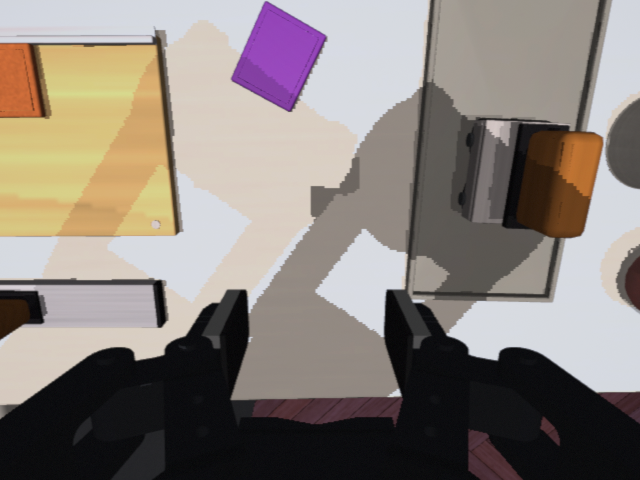

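The wrist view shows the roller grip at (560,185) in its tray. I'll move above it.

```bash
python3 -m jog '[[0.3,1,0,0,0,0,0.3],[0.3,1,0,0,0,0,0.3],[0.3,1,0,0,0,0,0.3],[0.3,1,0,0,0,0,0.3],[0,0.75,0,0,0,0,0.3],[0,0,0,0,0,0,0.3],[0,0,0,0,0,0,0.3]]'
python3 - <<'E'
from h import *
c=camera("wrist")
for ce,m in blobs(c,lambda h,s,v:((h<16)|(h>172))&(s>110)&(v>40),1500): print(np.round(ce),m.sum(),*rect(c,m,105),np.round(p2w(c,ce,105)))
c=camera("wrist");cv2.imwrite("pics/w6.png",c["img"][:,:,::-1])
plan((536.8,-434,71.3,-1.2))
E
```

```text
clock: 39.62
tcp_pos: [537.4, -430.6, 187.7]
tool_rot: [-3.141, 0.0, -0.021]
force: [-0.5, -0.2, 0.7]
finger_gap: 0.652
gripper_force: 0.0
[322. 244.] 4082 [ 538.7 -433.5] [23.4 63.6] 86.3 [ 540. -434.  105.]
clock 39.7 tcp [ 537.5 -430.7  187.9] yaw -1.2 F [0.4 0.2 0. ] gap 0.65
turn z 0.0  shift [-0.02  0.11  3.89]
```

View pics/w6.png

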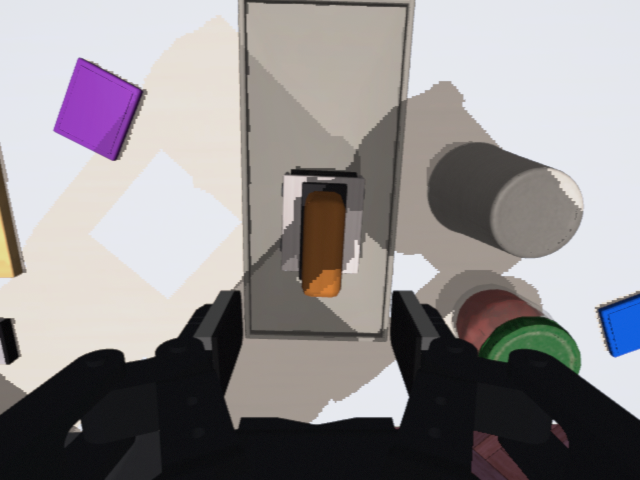

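```bash
python3 -m jog '[[0.04,0.09,0.5,0,0,2,0.3],[0,0,1,0,0,0,0.3],[0,0,1,0,0,0,0.3],[0,0,0.9,0,0,0,0.3],[0,0,0.45,0,0,0,0.3],[0,0,0,0,0,0,0],[0,0,0,0,0,0,-0.3],[0,0,0,0,0,0,-0.6],[0,0,0,0,0,0,-0.8],[0,0,0,0,0,0,-0.8],[0,0,0,0,0,0,-0.8],[0,0,0,0,0,0,-0.8],[0,0,0,0,0,0,-0.8],[0,0,0,0,0,0,-0.8]]' 100
python3 -c "
from h import *
x,y=P(42,62);print(x,y)
plan((538,-434,200,-3.2),(x,y,200,88.8))"
```

```text
clock: 41.48
tcp_pos: [538.9, -434.9, 73.5]
tool_rot: [3.14, -0.001, -0.057]
force: [0.3, 1.1, 5.8]
finger_gap: 0.267
gripper_force: 97.5
611.1892187387116 65.10682074033943
clock 41.5 tcp [ 538.9 -434.9   73.5] yaw -3.2 F [0.3 1.1 5.8] gap 0.27
turn z -0.0  shift [-0.03 -0.03 -4.22]
turn z -92.0  shift [16.68  2.09 -0.  ]
```

```bash
python3 -m jog '[[0,0,-0.5,0,0,0,-0.8],[0,0,-1,0,0,0,-0.8],[0,0,-1,0,0,0,-0.8],[0,0,-0.7,0,0,0,-0.8],[0,0,0,0,0,-9.2,-0.8],[0,0,0,0,0,-9.2,-0.8],[0,0,0,0,0,-9.2,-0.8],[0,0,0,0,0,-9.2,-0.8],[0,0,0,0,0,-9.2,-0.8],[0,0,0,0,0,-9.2,-0.8],[0,0,0,0,0,-9.2,-0.8],[0,0,0,0,0,-9.2,-0.8],[0,0,0,0,0,-9.2,-0.8],[0,0,0,0,0,-9.2,-0.8]]'
python3 -m jog '[[0.5,0,0,0,0,0,-0.8],[1,0,0,0,0,0,-0.8],[1,0,0,0,0,0,-0.8],[1,0,0,0,0,0,-0.8],[1,0,0,0,0,0,-0.8],[1,0,0,0,0,0,-0.8],[1,0,0,0,0,0,-0.8],[1,0.5,0,0,0,0,-0.8],[1,0.5,0,0,0,0,-0.8],[1,0.5,0,0,0,0,-0.8],[1,0.5,0,0,0,0,-0.8],[1,0,0,0,0,0,-0.8],[1,0,0,0,0,0,-0.8],[1,0,0,0,0,0,-0.8],[1,0,0,0,0,0,-0.8],[1,0,0,0,0,0,-0.8],[1,0,0,0,0,0,-0.8],[0.2,0,0,0,0,0,-0.8],[0,0,0,0,0,0,-0.8]]'
python3 - <<'E'
from h import *
x,y=P(40.8,62);print(x,y)
plan((x,y,100,88.8),(x,y,90,88.8))
c=camera("scene");cv2.imwrite("pics/s3.png",cv2.resize(c["img"][130:290,170:370,::-1],None,fx=3.5,fy=3.5,interpolation=cv2.INTER_CUBIC))
E
```

```text
clock: 43.22
tcp_pos: [538.5, -434.6, 169.1]
tool_rot: [3.141, 0.0, 1.554]
force: [0.2, 0.5, -2.8]
finger_gap: 0.274
gripper_force: 98.4
clock: 45.6
tcp_pos: [609.1, 65.4, 168.4]
tool_rot: [3.141, 0.0, 1.548]
force: [0.5, -0.4, -4.1]
finger_gap: 0.271
gripper_force: 98.9
609.9894819185417 65.13195164419946
clock 45.6 tcp [609.1  65.4 168.4] yaw 88.7 F [ 0.5 -0.4 -4.1] gap 0.27
turn z -0.1  shift [-0.01  0.03  2.28]
turn z 0.0  shift [0.   0.   0.33]
```

View pics/s3.png

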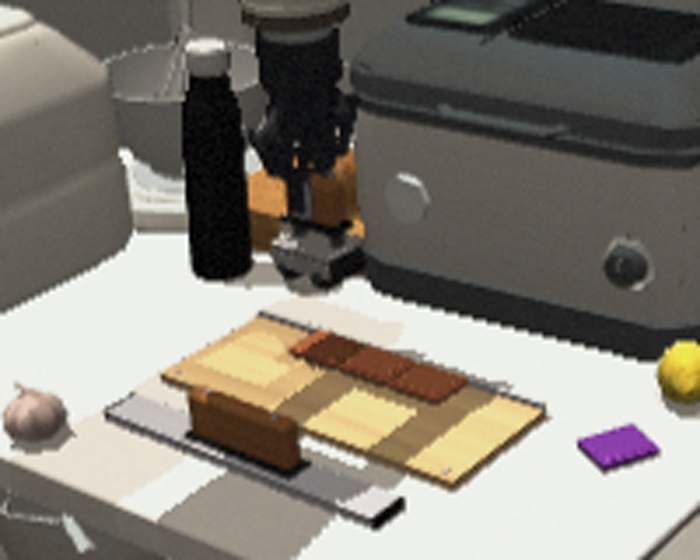

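The roller hangs level above the row. Now I lower it onto the first tile.

```bash
python3 -m jog '[[0,0.02,1,0,0,0,-0.8],[0,0,1,0,0,0,-0.8],[0,0,0.5,0,0,0,-0.8],[0,0,0,0,0,0,-0.8]]'; python3 -m jog '[[0,0,0.1,0,0,0,-0.8],[0,0,0.1,0,0,0,-0.8],[0,0,0,0,0,0,-0.8]]'; python3 -m jog '[[0,0,0.1,0,0,0,-0.8],[0,0,0.1,0,0,0,-0.8],[0,0,0,0,0,0,-0.8]]'
```

```text
clock: 46.15
tcp_pos: [609.6, 64.5, 92.5]
tool_rot: [-3.14, 0.0, 1.548]
force: [0.2, -0.4, -3.4]
finger_gap: 0.268
gripper_force: 98.7
clock: 46.52
tcp_pos: [610.6, 64.9, 88.3]
tool_rot: [3.139, 0.0, 1.549]
force: [-1.1, -1.0, 7.1]
finger_gap: 0.268
gripper_force: 100.4
clock: 46.9
tcp_pos: [610.7, 64.9, 82.9]
tool_rot: [3.139, 0.0, 1.549]
force: [-4.3, -0.6, 14.7]
finger_gap: 0.272
gripper_force: 101.4
```

```bash
python3 -m jog '[[0,0,0.07,0,0,0,-0.8],[0,0,0.06,0,0,0,-0.8],[-0.1,0,0,0,0,0,-0.8],[-0.1,0,0,0,0,0,-0.8],[-0.1,0,0,0,0,0,-0.8],[-0.1,0,0,0,0,0,-0.8],[-0.1,0,0,0,0,0,-0.8],[-0.1,0,0,0,0,0,-0.8],[-0.1,0,0,0,0,0,-0.8],[-0.1,0,0,0,0,0,-0.8]]'; python3 -m jog '[[-0.1,0,0,0,0,0,-0.8],[-0.1,0,0,0,0,0,-0.8],[-0.1,0,0,0,0,0,-0.8],[-0.1,0,0,0,0,0,-0.8],[-0.1,0,0,0,0,0,-0.8],[-0.1,0,0,0,0,0,-0.8],[-0.1,0,0,0,0,0,-0.8],[-0.1,0,0,0,0,0,-0.8],[-0.1,0,0,0,0,0,-0.8],[-0.1,0,0,0,0,0,-0.8]]'
```

```text
clock: 48.15
tcp_pos: [610.2, 41.0, 79.6]
tool_rot: [3.139, 0.0, 1.549]
force: [-5.7, 1.7, 18.0]
finger_gap: 0.262
gripper_force: 102.0
clock: 49.4
tcp_pos: [609.5, 11.0, 79.4]
tool_rot: [3.139, 0.0, 1.549]
force: [-5.7, 1.7, 17.4]
finger_gap: 0.266
gripper_force: 101.9
```

```bash
python3 -m jog '[[-0.1,0,0.03,0,0,0,-0.8],[-0.1,0,0.03,0,0,0,-0.8],[-0.1,0,0,0,0,0,-0.8],[-0.1,0,0,0,0,0,-0.8],[-0.1,0,0,0,0,0,-0.8],[-0.1,0,0,0,0,0,-0.8],[-0.1,0,0,0,0,0,-0.8],[-0.1,0,0,0,0,0,-0.8],[-0.1,0,0,0,0,0,-0.8],[-0.1,0,0,0,0,0,-0.8],[-0.1,0,0,0,0,0,-0.8],[-0.1,0,0,0,0,0,-0.8]]'; python3 -m jog '[[-0.1,0,0,0,0,0,-0.8],[-0.1,0,0,0,0,0,-0.8],[-0.1,0,0,0,0,0,-0.8],[-0.1,0,0,0,0,0,-0.8],[-0.1,0,0,0,0,0,-0.8],[-0.1,0,0,0,0,0,-0.8],[-0.1,0,0,0,0,0,-0.8],[-0.1,0,0,0,0,0,-0.8],[-0.1,0,0,0,0,0,-0.8],[-0.1,0,0,0,0,0,-0.8],[-0.1,0,0,0,0,0,-0.8],[0,0,0,0,0,0,-0.8],[0,0,0,0,0,0,-0.8],[0,0,0,0,0,0,-0.8]]'
```

```text
clock: 50.9
tcp_pos: [608.8, -25.2, 77.8]
tool_rot: [3.139, 0.001, 1.549]
force: [-6.2, 1.4, 19.6]
finger_gap: 0.272
gripper_force: 102.1
clock: 52.65
tcp_pos: [608.0, -58.4, 77.8]
tool_rot: [3.139, 0.001, 1.549]
force: [-6.8, -0.6, 18.7]
finger_gap: 0.271
gripper_force: 102.0
```

```bash
python3 -m jog '[[0,0,0.04,0,0,0,-0.8],[0,0,0,0,0,0,-0.8],[0,0,0,0,0,0,-0.8],[0.1,0,0,0,0,0,-0.8],[0.1,0,0,0,0,0,-0.8],[0.1,0,0,0,0,0,-0.8],[0.1,0,0,0,0,0,-0.8],[0.1,0,0,0,0,0,-0.8],[0.1,0,0,0,0,0,-0.8],[0.1,0,0,0,0,0,-0.8],[0.1,0,0,0,0,0,-0.8],[0.1,0,0,0,0,0,-0.8],[0.1,0,0,0,0,0,-0.8],[0.1,0,0,0,0,0,-0.8],[0.1,0,0,0,0,0,-0.8],[0.1,0,0,0,0,0,-0.8],[0.1,0,0,0,0,0,-0.8],[0.1,0,0,0,0,0,-0.8],[0.1,0,0,0,0,0,-0.8],[0.1,0,0,0,0,0,-0.8]]'; python3 -m jog '[[0.1,0,0,0,0,0,-0.8],[0.1,0,0,0,0,0,-0.8],[0.1,0,0,0,0,0,-0.8],[0.1,0,0,0,0,0,-0.8],[0.1,0,0,0,0,0,-0.8],[0.1,0,0,0,0,0,-0.8],[0.1,0,0,0,0,0,-0.8],[0.1,0,0,0,0,0,-0.8]]';  python3 -m jog '[[0.1,0,0,0,0,0,-0.8],[0.1,0,0,0,0,0,-0.8],[0.1,0,0,0,0,0,-0.8],[0.1,0,0,0,0,0,-0.8],[0.1,0,0,0,0,0,-0.8],[0.1,0,0,0,0,0,-0.8],[0.1,0,0,0,0,0,-0.8],[0.1,0,0,0,0,0,-0.8],[0.1,0,0,0,0,0,-0.8],[0.1,0,0,0,0,0,-0.8],[0.1,0,0,0,0,0,-0.8],[0.1,0,0,0,0,0,-0.8],[0.1,0,0,0,0,0,-0.8],[0.1,0,0,0,0,0,-0.8],[0.1,0,0,0,0,0,-0.8],[0.1,0,0,0,0,0,-0.8],[0,0,0,0,0,0,-0.8],[0,0,0,0,0,0,-0.8],[0,0,0,0,0,0,-0.8],[0,0,0,0,0,0,-0.8]]'
```

```text
clock: 55.15
tcp_pos: [609.4, -7.2, 76.7]
tool_rot: [3.138, 0.001, 1.549]
force: [-6.4, -0.5, 19.5]
finger_gap: 0.266
gripper_force: 102.1
clock: 56.15
tcp_pos: [610.1, 16.3, 76.9]
tool_rot: [3.138, 0.001, 1.549]
force: [-5.4, -3.9, 20.7]
finger_gap: 0.269
gripper_force: 102.1
clock: 58.65
tcp_pos: [611.2, 65.1, 76.9]
tool_rot: [3.137, -0.0, 1.549]
force: [-3.9, 2.1, 20.2]
finger_gap: 0.266
gripper_force: 102.2
```

```bash
A='no'; python3 -m jog '[[0,0,0.02,0,0,0,-0.8],[0,0,0,0,0,0,-0.8],[0,0,0,0,0,0,-0.8],[0,0,0,0,0,0,-0.8],[-0.1,0,0,0,0,0,-0.8],[-0.1,0,0,0,0,0,-0.8],[-0.1,0,0,0,0,0,-0.8],[-0.1,0,0,0,0,0,-0.8],[-0.1,0,0,0,0,0,-0.8],[-0.1,0,0,0,0,0,-0.8],[-0.1,0,0,0,0,0,-0.8],[-0.1,0,0,0,0,0,-0.8],[-0.1,0,0,0,0,0,-0.8],[-0.1,0,0,0,0,0,-0.8],[-0.2,0,0,0,0,0,-0.8],[-0.2,0,0,0,0,0,-0.8],[-0.2,0,0,0,0,0,-0.8],[-0.2,0,0,0,0,0,-0.8],[-0.2,0,0,0,0,0,-0.8],[0,0,0,0,0,0,-0.8]]'; python3 -m jog '[[0,0,0,0,0,0,-0.8],[0,0,0,0,0,0,-0.8],[0,0,0,0,0,0,-0.8],[0,0,0,0,0,0,-0.8],[0,0,0,0,0,0,-0.8],[0,0,0,0,0,0,-0.8],[-0.1,0,0,0,0,0,-0.8],[-0.1,0,0,0,0,0,-0.8],[-0.1,0,0,0,0,0,-0.8],[-0.1,0,0,0,0,0,-0.8],[-0.1,0,0,0,0,0,-0.8],[-0.1,0,0,0,0,0,-0.8],[-0.1,0,0,0,0,0,-0.8],[-0.1,0,0,0,0,0,-0.8],[-0.1,0,0,0,0,0,-0.8],[-0.1,0,0,0,0,0,-0.8]]'; python3 -m jog '[[-0.1,0,0,0,0,0,-0.8],[-0.1,0,0,0,0,0,-0.8],[-0.1,0,0,0,0,0,-0.8],[-0.1,0,0,0,0,0,-0.8],[-0.1,0,0,0,0,0,-0.8],[-0.1,0,0,0,0,0,-0.8],[-0.1,0,0,0,0,0,-0.8],[-0.1,0,0,0,0,0,-0.8],[-0.1,0,0,0,0,0,-0.8],[-0.1,0,0,0,0,0,-0.8],[-0.1,0,0,0,0,0,-0.8],[0,0,0,0,0,0,-0.8],[0,0,0,0,0,0,-0.8],[0,0,0,0,0,0,-0.8],[0,0,0,0,0,0,-0.8],[0,0,0,0,0,0,-0.8],[0,0,0,0,0,0,-0.8],[0,0,0,0,0,0,-0.8],[0,0,0,0,0,0,-0.8]]'
```

```text
clock: 61.15
tcp_pos: [609.8, 4.4, 76.3]
tool_rot: [3.138, 0.001, 1.549]
force: [-4.7, -1.2, 20.8]
finger_gap: 0.268
gripper_force: 102.2
clock: 63.15
tcp_pos: [609.1, -25.2, 76.2]
tool_rot: [3.138, 0.001, 1.549]
force: [-6.0, 1.8, 20.8]
finger_gap: 0.267
gripper_force: 102.2
clock: 65.53
tcp_pos: [608.4, -58.4, 76.3]
tool_rot: [3.138, 0.001, 1.549]
force: [-5.5, 0.4, 21.1]
finger_gap: 0.265
gripper_force: 102.3
```

```bash
python3 -m jog '[[0.15,0,0,0,0,0,-0.8],[0.15,0,0,0,0,0,-0.8],[0.15,0,0,0,0,0,-0.8],[0.15,0,0,0,0,0,-0.8],[0.15,0,0,0,0,0,-0.8],[0.15,0,0,0,0,0,-0.8],[0.15,0,0,0,0,0,-0.8],[0.15,0,0,0,0,0,-0.8],[0.15,0,0,0,0,0,-0.8],[0.15,0,0,0,0,0,-0.8],[0.15,0,0,0,0,0,-0.8],[0.15,0,0,0,0,0,-0.8],[0.15,0,0,0,0,0,-0.8],[0.15,0,0,0,0,0,-0.8],[0,0,0,0,0,0,-0.8],[0,0,0,0,0,0,-0.8]]'; python3 -m jog '[[0.1,0,0,0,0,0,-0.8],[0.1,0,0,0,0,0,-0.8],[0.1,0,0,0,0,0,-0.8],[0.1,0,0,0,0,0,-0.8],[0.1,0,0,0,0,0,-0.8],[0.1,0,0,0,0,0,-0.8],[0.1,0,0,0,0,0,-0.8],[0.1,0,0,0,0,0,-0.8],[0.1,0,0,0,0,0,-0.8],[0.1,0,0,0,0,0,-0.8],[0.1,0,0,0,0,0,-0.8],[0.1,0,0,0,0,0,-0.8],[0.1,0,0,0,0,0,-0.8],[0.1,0,0,0,0,0,-0.8],[0.1,0,0,0,0,0,-0.8],[0.1,0,0,0,0,0,-0.8],[0.1,0,0,0,0,0,-0.8],[0.1,0,0,0,0,0,-0.8],[0.1,0,0,0,0,0,-0.8],[0,0,0,0,0,0,-0.8]]'; python3 -c "
from h import *
print(get_state()['ft_torque'],get_state()['tcp_pos'])"
```

```text
clock: 67.53
tcp_pos: [609.9, 5.0, 76.3]
tool_rot: [3.137, 0.0, 1.549]
force: [-3.3, 1.6, 20.4]
finger_gap: 0.269
gripper_force: 102.3
clock: 70.03
tcp_pos: [611.4, 62.1, 76.4]
tool_rot: [3.137, 0.0, 1.549]
force: [-2.4, 0.4, 19.6]
finger_gap: 0.271
gripper_force: 102.3
[0.08346642 0.60527829 0.01675399] [611.36141451  62.11305848  76.42350918]
```

```bash
python3 -m jog '[[0,0,-0.2,0,0,0,-0.8],[0,0,-0.3,0,0,0,-0.8],[0,0,-0.6,0,0,0,-0.8],[0,0,-1,0,0,0,-0.8],[0,0,-1,0,0,0,-0.8],[-1,0,0,0,0,0,-0.8],[-1,0,0,0,0,0,-0.8],[-1,-0.5,0,0,0,0,-0.8],[-1,-0.5,0,0,0,0,-0.8],[-1,-0.5,0,0,0,0,-0.8],[-1,-0.5,0,0,0,0,-0.8],[-1,0,0,0,0,0,-0.8],[-1,0,0,0,0,0,-0.8],[-1,0,0,0,0,0,-0.8],[-1,0,0,0,0,0,-0.8],[-1,0,0,0,0,0,-0.8],[-1,0,0,0,0,0,-0.8],[-1,0,0,0,0,0,-0.8],[-1,0,0,0,0,0,-0.8],[0,0,0,0,0,0,-0.8]]'
python3 - <<'E'
from h import *
for n,a in (("top",40),("scene",40)):
    c=camera(n)
    for ce,m in blobs(c,TER,a):
        r=rect(c,m,19.5)
        if abs(r[0][1])<150: print(n,*r)
plan((538.9,-434.9,160,-3.2))
E
```

```text
clock: 72.53
tcp_pos: [540.3, -358.3, 166.8]
tool_rot: [-3.141, 0.0, 1.547]
force: [-0.7, 1.1, -3.8]
finger_gap: 0.267
gripper_force: 99.1
top [610.6  66.2] [44.6 58.3] 0.1
top [610.8   3.2] [44.6 56.2] 0.1
top [608. -61.] [44.6 55.8] 0.1
scene [607.7   1.4] [ 47.5 184.3] -1.3
clock 72.6 tcp [ 540.7 -356.4  166.8] yaw 88.7 F [ 0.2 -0.1 -3.5] gap 0.27
turn z 91.9  shift [0.09 2.61 0.23]
```

```bash
python3 -m jog '[[0,0,0,0,0,9.2,-0.8],[0,0,0,0,0,9.2,-0.8],[0,0,0,0,0,9.2,-0.8],[0,0,0,0,0,9.2,-0.8],[0,0,0,0,0,9.2,-0.8],[0,0,0,0,0,9.2,-0.8],[0,0,0,0,0,9.2,-0.8],[0,0,0,0,0,9.2,-0.8],[0,0,0,0,0,9.2,-0.8],[0,0,0,0,0,9.1,-0.8],[0,0.6,0,0,0,0,-0.8],[0,1,0,0,0,0,-0.8],[0,1,0,0,0,0,-0.8],[0,0,1,0,0,0,-0.8],[0,0,1,0,0,0,-0.8],[0,0,0.5,0,0,0,-0.8],[0,0,0,0,0,0,-0.8],[0,0,0,0,0,0,-0.8]]'
python3 -c "
from h import *
plan((538.9,-434.9,73.8,-3.2))"
```

```text
clock: 74.88
tcp_pos: [537.0, -434.9, 93.0]
tool_rot: [3.14, -0.001, -0.054]
force: [0.2, -0.2, -3.6]
finger_gap: 0.267
gripper_force: 99.0
clock 74.9 tcp [ 537.  -434.9   93. ] yaw -3.1 F [ 0.2 -0.2 -3.6] gap 0.27
turn z 0.1  shift [ 0.06 -0.    0.64]
```

```bash
python3 -m jog '[[0.05,0,0.3,0,0,0,-0.8],[0,0,0.2,0,0,0,-0.8],[0,0,0.06,0,0,0,-0.8],[0,0,0,0,0,0,-0.8],[0,0,0,0,0,0,-0.8]]';  python3 -m jog '[[0,0,0.05,0,0,0,-0.8],[0,0,0.04,0,0,0,-0.8],[0,0,0,0,0,0,-0.8]]'
```

```text
clock: 75.5
tcp_pos: [538.1, -434.7, 75.0]
tool_rot: [3.141, -0.0, -0.055]
force: [-0.7, 0.4, -3.2]
finger_gap: 0.261
gripper_force: 99.2
clock: 75.88
tcp_pos: [538.4, -434.8, 73.0]
tool_rot: [3.141, -0.001, -0.055]
force: [-0.0, 2.3, 7.2]
finger_gap: 0.271
gripper_force: 100.7
```

Roller stands in the tray (7 N contact). Next I release, back off and check.

```bash
python3 -m jog '[[0,0,-0.02,0,0,0,-0.8],[0,0,0,0,0,0,-0.5],[0,0,0,0,0,0,-0.2],[0,0,0,0,0,0,0.1],[0,0,0,0,0,0,0.1],[0,0,0,0,0,0,0.1],[0,0,-0.5,0,0,0,0.1],[0,0,-1,0,0,0,0.1],[0,0,-1,0,0,0,0.1],[0,0,-1,0,0,0,0.1],[0,0,-1,0,0,0,0.1],[-1,-1,-1,0,0,0,0.1],[-1,-1,0,0,0,0,0.1],[-1,-1,0,0,0,0,0.1],[-1,-1,0,0,0,0,0.1],[-1,-1,0,0,0,0,0.1],[0,0,0,0,0,0,0.1],[0,0,0,0,0,0,0.1]]'
python3 - <<'E'
from h import *
for n in ("top","scene"):
    c=camera(n)
    for ce,m in blobs(c,TER,40):
        r=rect(c,m,19.5)
        if abs(r[0][1])<150: print(n,*r)
    cv2.imwrite(f"pics/{n}9.png",cv2.resize(c["img"][140:320,110:470,::-1] if n=="top" else c["img"][190:340,150:450,::-1],None,fx=2.2 if n=="top" else 2.6,fy=2.2 if n=="top" else 2.6,interpolation=cv2.INTER_CUBIC))
print(get_state()["tcp_pos"])
E
```

```text
clock: 78.12
tcp_pos: [396.7, -276.9, 238.7]
tool_rot: [3.14, -0.001, -0.055]
force: [-0.6, 0.2, 0.0]
finger_gap: 0.551
gripper_force: 0.0
top [610.6  66.2] [44.6 58.3] 0.1
top [610.8   3.2] [44.6 56.2] 0.1
top [608. -61.] [44.6 55.8] 0.1
scene [607.8   2.3] [ 47.3 186.2] -1.3
[ 396.86974799 -277.09943133  237.89670874]
```

View pics/top9.png

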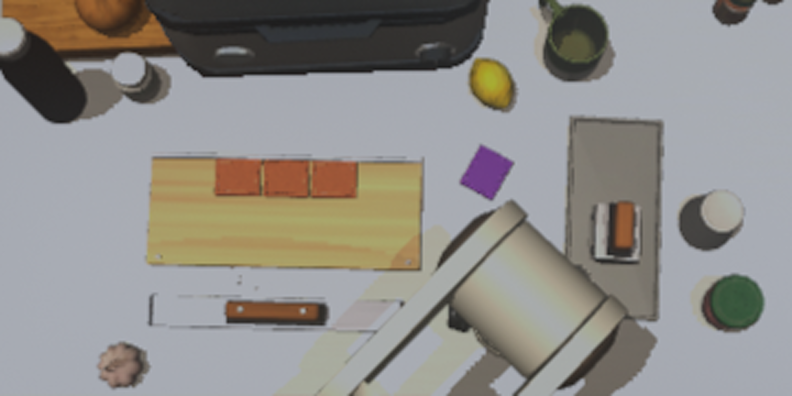

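View pics/scene9.png

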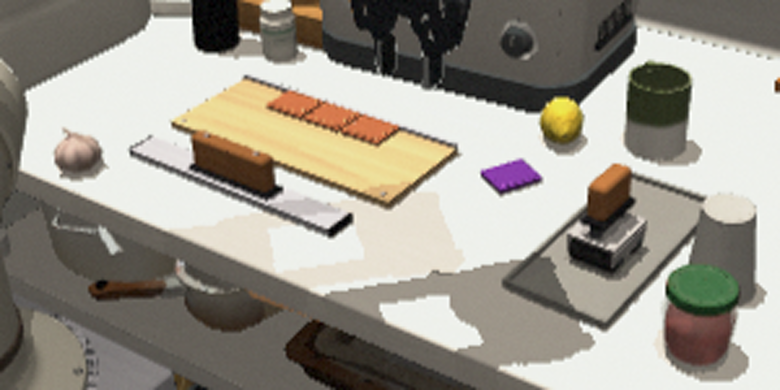

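Both views show the row straight against the trim at (285,178), the straightedge on the worktop, the roller upright in its tray and the other things in place. Handing in.

```bash
python3 -c "
from bench import *
print(finish_job())"
```

```text
the job is handed in; nothing more can be done
None
```

Job handed in: all three tiles present were laid in a row, pushed straight against the trim and rolled over several passes (bedding judged from a steady roller force of about 20 N over each tile, not read directly); the roller is back in its tray, the straightedge is on the worktop clear of the panel, and the other things appear undisturbed.

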